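Put the mixed-up oiling set back on its coloured coasters

ROBOT

A 6-joint arm with a two-finger parallel gripper is mounted at the origin on a cart in front of the work surface, level with it; the furniture and walls round the work are solid. World frame = base frame: x ahead of the robot, y to its left, z up, the work surface at z = 0. Lengths are in m, angles in degrees, forces in N, time in s.
With the tool pointing down it reaches from about 0.2 to 0.875 m from the base axis. Payload 3.4 kg.
Tool frame: the origin (TCP) lies between the finger pads; the fingertips stand 25 mm ahead of it and the grasp point (between the pads) lies 6 mm ahead of it; z points along the fingers, y is the line along which they close (so a half turn about z gives the same grasp; the last joint's range is limited). The gripper opens to 94 mm and grips with 3 to 60 N. Pads are 16 mm wide; open, the fingers measure 119 mm over their backs; the gripper's body (75 mm by 177 mm) begins 78 mm behind the grasp point.
Start: joints at [63.827, 15.808, 86.224, -0, 77.962, -6.933], TCP at [0.189, 0.543, 0.23] pointing down, gripper open.
Joint ranges: [-165.64, 165.64], [-43.16, 119.46], [12.63, 154.43], [-67.54, 247.53], [6.08, 155.33], [-154.97, 154.97]. Speed limits (degrees/s): [147.25, 147.25, 180, 180, 180, 180].

INTERFACE

Orientations are given as [roll, pitch, yaw] about the fixed x, y, z axes, in that order (R = Rz(yaw) Ry(pitch) Rx(roll)).
In Python, from plant import telemetry, eyes, ctrl gives the robot as it stands. The module is installed in compiled form; this text tells all that it offers.
- The arm moves only by the tool carry_out, never from a script. Its arguments are lists of equal length, an entry for each row: "linear": the shift along the tool's x, y, z in units of 40 mm (1.0 is 40 mm), a list of three; "turn": the turn about the tool's z in units of 5 degrees (1.0 is 5 degrees). In form: {"linear": [[dx, dy, dz], ...], "turn": [turn, ...]}. A call has 1 to 8 rows; each row is the pose to reach, as a shift and turn from the pose commanded when the call began, along the tool's axes at that moment; what a row does not reach only later rows make up. A row lasts 1/10 s, in which the tool goes at most 50 mm and 8.59 degrees, less where a joint would pass 70% of its speed; a pose out of reach is approached as far as the arm can. A call with a gripper value outside its range is refused whole. "grip" is the gripper's target within -1 to 1 (fully open at 1, half-way at 0, shut at -1), set as the call begins (left out, the last holds). The fingers move at their own pace and stop on an object; "newtons" is the grip in N (left out, the last holds). Time passes only in rows, so rows that repeat a pose let the fingers close. It gives the time, the measured TCP pose, the force, the opening and the grip force at its end, in the units of the state.
- telemetry.observe(): the state, without advancing time (a new reading comes with each control period).
- eyes.grab_frame(name): name is "scene" or "top"; returns a dict with "image" (400x640x3 uint8, red, green, blue), "fovy" (degrees; the focal length in pixels is half the picture's height over the tangent of half this angle, whatever the lens; pixels are square), "cx", "cy" (the principal point, pixels), "world_to_cam" (4x4, takes a point from world to camera coordinates). Camera axes: x right, y down, z forward; pixel columns grow to the right and rows downward; lengths in m; the calibration is good to about 2 mm. A picture is of the moment at which its call begins. There is no depth.
- ctrl.close_job(): hands the job in; it is judged then, once.
The state is a dict: "t": time; "joint_positions": joint angles; "qvel": joint speeds; "effort": joint torques, N m; "ee_pos": TCP position; "ee_rot": TCP orientation; "wrist_force": force on the tool from outside, world axes, zero at the start; "moment": the same for the moment, N m; "width": finger opening in m; "finger_force": force on a finger pad.
Only numpy, scipy, OpenCV 4.12 (cv2) and the standard library are available. Lean on these libraries where they do the work, as an engineer would, in place of code of your own. Each camera call takes 0.05 s, during which the arm holds its last target. There are 200 camera calls.

TASK

The things of the oiling set have been put back on the wrong coasters. Rearrange them, setting a thing down on a free spot of the bench where you need room, until each stands upright and centred on the coaster of its own colour: the red pot on red, the blue pot on blue, the black loupe on black and the white tin on white. Keep them all upright as you carry them, and leave the pocket watch and the eraser undisturbed.

Things in the scene. Friction and masses are not known exactly. Their poses are not given: they have to be found in the camera images.
- red_pot: round red oil pot with a black knobbed lid, 34 mm across, 20 mm high in all; the red part that is gripped is 11 mm high; about 30 g. Origin: centre of its underside; z up when it stands. Starts on a coaster of another colour.
- blue_pot: round plain blue oil pot, 34 mm across, 11 mm high; about 30 g. Origin: centre of its underside; z up when it stands. Starts on a coaster of another colour.
- black_loupe: black eye loupe standing on its wide end, a slightly tapered round cup 34 mm across low down, 31 mm high; about 12 g. Origin: centre of its underside; z up when it stands. Starts on a coaster of another colour.
- white_tin: round whitish parts tin with a lid, 43 mm across, 16 mm high; about 30 g. Origin: centre of its underside; z up when it stands. Starts on a coaster of another colour.
- red_coaster: a fixed flat round dark steel coaster, 80 mm across and 4 mm high, with a red pad 72 mm across and a thin centring ring of bare steel, 54 mm across; no raised rim. Origin: centre of its underside, on the bench (its top is 4 mm higher); z up.
- blue_coaster: a fixed flat round dark steel coaster, 80 mm across and 4 mm high, with a blue pad 72 mm across and a thin centring ring of bare steel, 54 mm across; no raised rim. Origin: centre of its underside, on the bench (its top is 4 mm higher); z up.
- black_coaster: a fixed flat round dark steel coaster, 80 mm across and 4 mm high, with a black pad 72 mm across and a thin centring ring of bare steel, 54 mm across; no raised rim. Origin: centre of its underside, on the bench (its top is 4 mm higher); z up.
- white_coaster: a fixed flat round dark steel coaster, 80 mm across and 4 mm high, with a white pad 72 mm across and a thin centring ring of bare steel, 54 mm across; no raised rim. Origin: centre of its underside, on the bench (its top is 4 mm higher); z up.
- pocket_watch: bystander: pale-dialled pocket watch lying on the bench, 49 x 67 mm, 14 mm high. Origin: centre of its underside.
- eraser: bystander: blue-and-white eraser lying on the bench, 18 x 42 mm, 12 mm high. Origin: centre of its underside.
Things that resemble listed ones, but are neither listed nor needed, are in the scene too. There is more than one size of the blue_pot; the job needs the larger.

How it is judged (in metres and radians):
At the end, for the whole second after the job is handed in: Red pot, blue pot, black loupe and white tin each stand on the coaster of their own colour, at rest, upright within 0.12 rad, base resting on the coaster (origin under 8 mm above the coaster's underside) and centre within 14 mm of the coaster's centre (horizontal distance between red_pot and red_coaster below 0.014 m and z of red_pot in the frame of red_coaster below 0.008 m and angle between each of red_pot, blue_pot, black_loupe, white_tin's own z axis and vertical below 0.12 rad and linear speed of each of red_pot, blue_pot, black_loupe, white_tin below 0.02 m/s and horizontal distance between blue_pot and blue_coaster below 0.014 m and z of blue_pot in the frame of blue_coaster below 0.008 m and horizontal distance between black_loupe and black_coaster below 0.014 m and z of black_loupe in the frame of black_coaster below 0.008 m and horizontal distance between white_tin and white_coaster below 0.014 m and z of white_tin in the frame of white_coaster below 0.008 m); the robot touches nothing.
It fails at once if a pot, the loupe or the tin is tipped over (more than 0.7 rad) (angle between any of red_pot, blue_pot, black_loupe, white_tin's own z axis and vertical above 0.7 rad).
It fails at once if the pocket watch is moved more than 15 mm (distance of pocket_watch from where it was at the start of the episode above 0.015 m).
It fails at once if the eraser is moved more than 15 mm (distance of eraser from where it was at the start of the episode above 0.015 m).
It also fails if it takes over 120 s, if anything falls off the work surface, if the arm or the gripper's body presses on something with over 40 N, if the wrist force passes 120 N, or if a joint passes its speed limit or range.

## Working session

There is one attempt and no reset: what is moved stays moved. The work goes in short steps, Python scripts to look and compute and a tool call to move; the robot and the scene stay as the last step left them, time stands still between calls to the robot, and variables do not carry over. Pictures are saved under pics/ and viewed, at most 14 in all, crops included, and the job is handed in when it is done.

Besides the shell and the picture viewer there is one more tool, called after "Call:" as name(argument=value, ...) on one line, values as JSON. carry_out: Moves the arm, as the interface text tells. Its arguments: {"type":"object","properties":{"linear":{"type":"array"},"turn":{"type":"array"},"grip":{"type":"number"},"newtons":{"type":"number"}},"required":["linear","turn"]}

```bash
mkdir -p pics; python3 - <<'E'
from plant import telemetry, eyes, ctrl
import cv2
print(telemetry.observe())
for n in("top","scene"):
    f=eyes.grab_frame(n); cv2.imwrite(f"pics/{n}0.png",f["image"][:,:,::-1]); print(n,f["fovy"],f["cx"],f["cy"],f["world_to_cam"])
E
```

```text
{'t': 0.0, 'joint_positions': array([ 6.38264954e+01,  1.58480434e+01,  8.62931103e+01, -1.31582304e-03,
        7.79619291e+01, -6.93294501e+00]), 'qvel': array([-0.03417453,  0.02251017, -0.01986247,  0.06245895, -0.07614307,
       -0.04294973]), 'effort': array([ 1.88349200e-03, -4.04601038e+01, -2.37233090e+01,  7.02465721e-02,
        3.45633226e-02, -1.46323309e-04]), 'ee_pos': array([0.1892702 , 0.54241586, 0.22961519]), 'ee_rot': array([-1.79897516e+02, -1.11658894e-02,  1.60759706e+02]), 'wrist_force': array([ 0.1360853 , -0.03552943, -0.17269687]), 'moment': array([ 0.04214363, -0.00411027,  0.03909648]), 'finger_force': 0.0, 'width': 0.09427179948369432}
top 43.387677129100226 322.03081052418656 201.56865979913906 [[ 0.02183637 -0.99962014  0.01681541  0.17693965]
 [-0.98404999 -0.02446029 -0.17620247  0.50834802]
 [ 0.17654684 -0.01269958 -0.98421031  0.81081156]
 [ 0.          0.          0.          1.        ]]
scene 55.46042319853007 318.1733038479157 201.51052182597087 [[ 0.49773486 -0.86732562 -0.00250623 -0.09509789]
 [-0.56001198 -0.31916661 -0.76453859  0.38471734]
 [ 0.662304    0.38194103 -0.64457309  0.44941203]
 [ 0.          0.          0.          1.        ]]
```

View pics/top0.png

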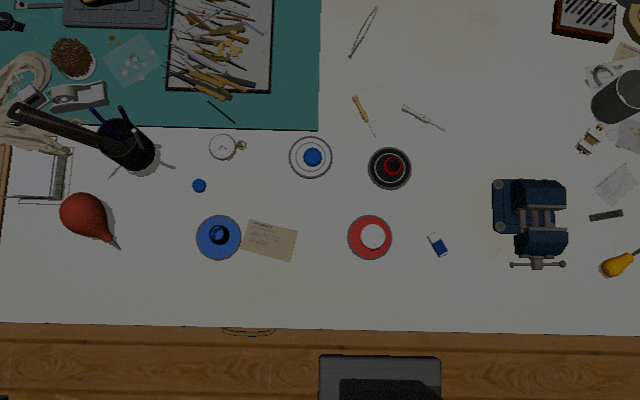

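View pics/scene0.png

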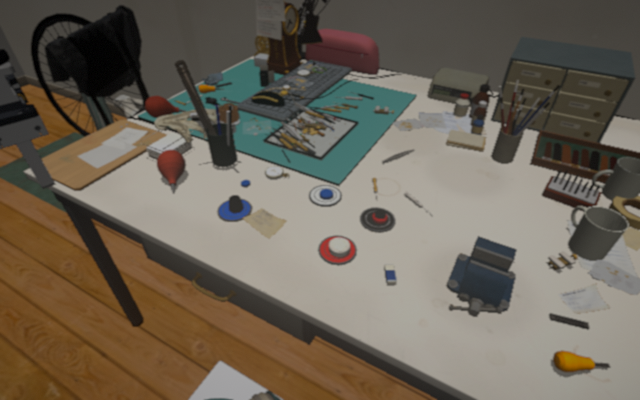

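The top view shows:
- The white coaster at (310,157) carries a blue pot at (313,157).
- The black coaster at (389,168) carries the red pot at (391,166).
- The blue coaster at (218,237) carries the black loupe.
- The red coaster at (370,237) carries the white tin at (374,236).

There are two blue pot candidates: (313,157), which is larger and on a coaster, and (200,185), which is smaller and on the bare bench. The first fits the description. I'll confirm it in a crop and by measured diameter.

```bash
cat > h.py <<'E'
from plant import telemetry, eyes, ctrl
import cv2, numpy as np
def ray(f,u,v,z):
    F=200/np.tan(np.radians(f["fovy"]/2)); M=np.array(f["world_to_cam"]); R=M[:3,:3]; c=-R.T@M[:3,3]
    d=R.T@np.array([(u-f["cx"])/F,(v-f["cy"])/F,1]); return (c+d*(z-c[2])/d[2])
def pix(f,p):
    F=200/np.tan(np.radians(f["fovy"]/2)); M=np.array(f["world_to_cam"]); q=M[:3,:3]@p+M[:3,3]
    return F*q[0]/q[2]+f["cx"],F*q[1]/q[2]+f["cy"]
def masks(f):
    im=f["image"].astype(int); r,g,b=im[...,0],im[...,1],im[...,2]
    h=cv2.cvtColor(f["image"],cv2.COLOR_RGB2HSV); H,S,V=[h[...,i] for i in range(3)]
    return dict(red=(S>120)&((H<8)|(H>172)),blue=(S>120)&(H>98)&(H<125)&(V>50),dark=(V<55),white=(S<60)&(V>95)),h
def blobs(m,box,amin=40):
    x0,y0,x1,y1=box; k=np.zeros(m.shape,np.uint8); k[y0:y1,x0:x1]=m[y0:y1,x0:x1]
    out=[]
    for c in cv2.findContours(k,cv2.RETR_EXTERNAL,cv2.CHAIN_APPROX_NONE)[0]:
        if cv2.contourArea(c)>amin: out.append(((cv2.fitEllipse(c)),cv2.contourArea(c)))
    return out
E
python3 - <<'E'
from h import *
f=eyes.grab_frame("top"); m,h=masks(f)
for n,box in dict(white=(280,130,340,185),black=(360,140,420,195),blue=(185,205,250,270),red=(340,205,400,268),small=(185,170,215,200)).items():
    for k in m:
        for e,a in blobs(m[k],box):
            print(n,k,np.round(e[0],1),np.round(e[1],1),a,"z4",ray(f,*e[0],.004).round(4)[:2],"z15",ray(f,*e[0],.015).round(4)[:2])
im=f["image"][:,:,::-1]
c=im[125:275,180:420]; c=cv2.resize(c,None,fx=3.3,fy=3.3,interpolation=cv2.INTER_CUBIC)
cv2.imwrite("pics/crop1.png",np.clip(c*1.6,0,255).astype(np.uint8))
E
```

```text
white blue [312.1 156.2] [16.3 16.9] 214.5 z4 [0.5941 0.208 ] z15 [0.5911 0.2079]
white white [309.7 157.3] [62.7 70.4] 3138.5 z4 [0.5918 0.2124] z15 [0.5888 0.2122]
black red [392.1 165.9] [18.3 19. ] 271.5 z4 [0.5797 0.0632] z15 [0.5769 0.0649]
black dark [389.2 168.5] [40.8 41.8] 1332.5 z4 [0.5749 0.0684] z15 [0.5721 0.0701]
black white [389.5 167. ] [63.6 70.2] 3186.0 z4 [0.5776 0.0678] z15 [0.5748 0.0694]
blue blue [218.  236.9] [39.5 41. ] 1271.0 z4 [0.4438 0.369 ] z15 [0.4427 0.3669]
blue dark [218.9 234.5] [18.6 19.5] 282.5 z4 [0.4481 0.3678] z15 [0.4469 0.3657]
blue white [216.6 237. ] [71.1 71.7] 2213.5 z4 [0.4436 0.3714] z15 [0.4425 0.3693]
red red [369.3 236.7] [39.7 40.5] 1258.5 z4 [0.4504 0.1037] z15 [0.4492 0.1049]
red white [369.5 236. ] [69.6 73.6] 3658.0 z4 [0.4517 0.1033] z15 [0.4505 0.1045]
small blue [198.4 185. ] [11.7 12.5] 113.0 z4 [0.5358 0.4092] z15 [0.5335 0.4066]
small white [199.5 184.5] [34.3 34.3] 841.0 z4 [0.5367 0.4074] z15 [0.5344 0.4048]
```

View pics/crop1.png

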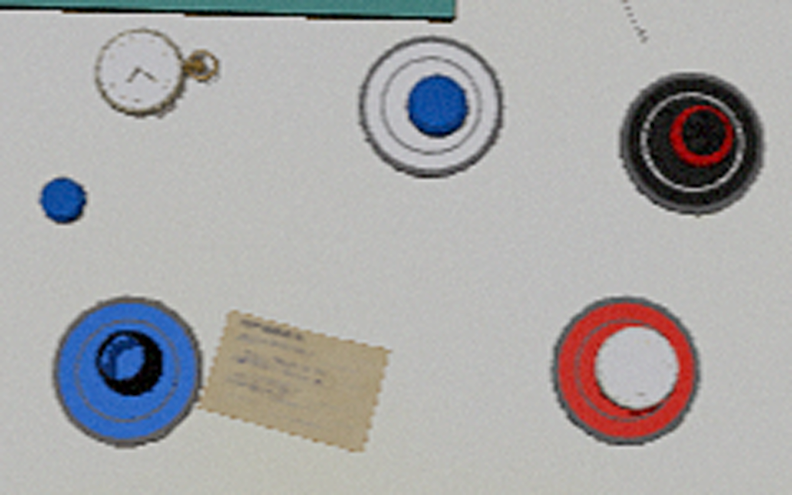

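The crop confirms the identification. The blue pot on the white coaster is about 16.5 px across, against 12 px for the loose one at (199,185), so the one on the coaster is the job's pot. The hollow black loupe is on the blue coaster, and the tin (372,236) and red pot (392,166) sit off-centre on theirs. The plan is tin → free spot, red pot → red, loupe → black, blue pot → blue, tin → white.

```bash
cat >> h.py <<'E'
from scipy.spatial.transform import Rotation as Ro
def go(*targets):
    s=telemetry.observe(); p=np.array(s["ee_pos"]); R=Ro.from_euler("xyz",s["ee_rot"],degrees=True).as_matrix()
    print("at",p.round(4),np.round(s["ee_rot"],1),"w",round(s["width"],4),"ff",round(s["finger_force"],1),"t",round(s["t"],1))
    for t in targets: print(t,"->",(R.T@(np.array(t)-p)/.04).round(3))
E
python3 - <<'E'
from h import *
f=eyes.grab_frame("top")
for n,u,v,z in [("tin",372.2,235.7,.019),("red",392.1,165.7,.012),("bluep",312.3,156.6,.012),("loupe",218.7,234.4,.02),("Cwhite",310.3,157.1,.004),("Cblack",389.2,168.1,.004),("Cblue",218.1,237,.004),("Cred",369.3,237,.004)]: print(n,ray(f,u,v,z).round(4)[:2])
for z in (0,.02): print(pix(f,np.array([.51,.235,z])))
t=ray(f,372.2,235.7,.019); go((t[0],t[1],.2),(t[0],t[1],.09),(t[0],t[1],.031))
E
```

```text
tin [0.4506 0.1003]
red [0.5781 0.0643]
bluep [0.5912 0.2076]
loupe [0.4465 0.365 ]
Cwhite [0.5923 0.2112]
Cblack [0.5756 0.0683]
Cblue [0.4436 0.3689]
Cred [0.4499 0.1037]
(np.float64(295.80711203892747), np.float64(201.97984151459977))
(np.float64(295.4118422912156), np.float64(199.97163586314613))
at [0.1894 0.5426 0.2299] [-179.9   -0.   160.8] w 0.0945 ff 0.0 t 0.2
(np.float64(0.450642666113987), np.float64(0.10027849498275548), 0.2) -> [-9.811 -8.287  0.757]
(np.float64(0.450642666113987), np.float64(0.10027849498275548), 0.09) -> [-9.812 -8.284  3.507]
(np.float64(0.450642666113987), np.float64(0.10027849498275548), 0.031) -> [-9.812 -8.282  4.982]
```

Call:
carry_out(linear=[[-0.6,-0.5,0],[-1.3,-1.1,0],[-2.0,-1.7,0.1],[-2.7,-2.3,0.2],[-3.4,-2.9,0.3],[-4.1,-3.5,0.4],[-4.8,-4.1,0.5],[-5.5,-4.7,0.6]], turn=[0,0,0,0,0,0,0,0], grip=1, newtons=12)

```text
t: 1.0
ee_pos: [0.3357, 0.2916, 0.2063]
ee_rot: [180.0, 0.0, 160.8]
wrist_force: [0.3, -0.1, 0.1]
width: 0.0943
finger_force: 0.0
```

Call:
carry_out(linear=[[-0.7,-0.6,0.2],[-1.4,-1.2,0.5],[-2.1,-1.8,0.9],[-2.8,-2.4,1.3],[-3.5,-3.0,1.7],[-4.0,-3.4,2.1],[-4.3,-3.6,2.5],[-4.3,-3.6,2.7]], turn=[0,0,0,0,0,0,0,0])

```text
t: 1.8
ee_pos: [0.4507, 0.0989, 0.0973]
ee_rot: [-180.0, -0.1, 160.6]
wrist_force: [-0.2, 0.7, -0.5]
width: 0.0937
finger_force: 0.0
```

```bash
python3 -c "
from h import *
go((.4506,.1003,.09),(.4506,.1003,.031))"
```

```text
at [0.4507 0.0989 0.0973] [-1.800e+02 -1.000e-01  1.606e+02] w 0.0937 ff 0.0 t 1.8
(0.4506, 0.1003, 0.09) -> [0.014 0.033 0.181]
(0.4506, 0.1003, 0.031) -> [0.012 0.034 1.656]
```

Call:
carry_out(linear=[[0,0,0.5],[0,0,1.0],[0,0,1.4],[0,0,1.65],[0,0,1.65]], turn=[0,0,0,0,0])

```text
t: 2.3
ee_pos: [0.4489, 0.1008, 0.0316]
ee_rot: [-180.0, -0.1, 160.8]
wrist_force: [0.2, 0.6, -0.1]
width: 0.0939
finger_force: 0.0
```

Call:
carry_out(linear=[[0,0,0],[0,0,0],[0,0,0],[0,0,0],[0,0,0],[0,0,0],[0,0,0],[0,0,0]], turn=[0,0,0,0,0,0,0,0], grip=-1)

```text
t: 3.1
ee_pos: [0.4503, 0.1003, 0.0325]
ee_rot: [180.0, 0.0, 160.8]
wrist_force: [0.1, -0.1, 1.3]
width: 0.0428
finger_force: 12.0
```

```bash
python3 -c "
from h import *
go((.51,.235,.09),(.51,.235,.0285))"
```

```text
at [0.4503 0.1003 0.0325] [180.    0.  160.8] w 0.0428 ff 12.0 t 3.1
(0.51, 0.235, 0.09) -> [-0.3    3.672 -1.436]
(0.51, 0.235, 0.0285) -> [-0.3    3.672  0.102]
```

Call:
carry_out(linear=[[0,0,-0.4],[0,0.3,-0.8],[-0.1,1.0,-1.0],[-0.1,1.8,-1.0],[-0.2,2.6,-1.0],[-0.3,3.3,-0.9],[-0.3,3.65,-0.6],[-0.3,3.65,-0.3]], turn=[0,0,0,0,0,0,0,0])

```text
t: 3.9
ee_pos: [0.5099, 0.2353, 0.0434]
ee_rot: [180.0, 0.0, 160.9]
wrist_force: [-0.7, 0.4, -0.8]
width: 0.0426
finger_force: 12.0
```

Call:
carry_out(linear=[[0,0,0.2],[0,0,0.35],[0,0,0.39],[0,0,0.39]], turn=[0,0,0,0])

```text
t: 4.3
ee_pos: [0.5092, 0.2333, 0.0288]
ee_rot: [-180.0, -0.0, 160.7]
wrist_force: [1.1, -0.1, -0.3]
width: 0.043
finger_force: 12.0
```

Call:
carry_out(linear=[[0,0,0],[0,0,0],[0,0,0],[0,0,0],[0,0,-0.5],[0,0,-1.2],[0,0,-1.6],[0,0,-1.6]], turn=[0,0,0,0,0,0,0,0], grip=1)

```text
t: 5.1
ee_pos: [0.5115, 0.2349, 0.0953]
ee_rot: [179.8, 0.3, 160.8]
wrist_force: [1.0, -0.5, -0.1]
width: 0.0938
finger_force: 0.0
```

```bash
python3 -c "
from h import *
go((.578,.0643,.095),(.578,.0643,.0315))"
```

```text
at [0.5115 0.2349 0.0953] [179.8   0.3 160.8] w 0.0938 ff 0.0 t 5.1
(0.578, 0.0643, 0.095) -> [-2.975 -3.479  0.008]
(0.578, 0.0643, 0.0315) -> [-2.968 -3.484  1.596]
```

Call:
carry_out(linear=[[-0.4,-0.5,0],[-1.0,-1.2,0],[-1.6,-1.9,0],[-2.2,-2.6,0],[-2.7,-3.2,0],[-2.96,-3.48,0],[-2.96,-3.48,0.4],[-2.96,-3.48,0.9]], turn=[0,0,0,0,0,0,0,0])

```text
t: 5.9
ee_pos: [0.5761, 0.0636, 0.0565]
ee_rot: [179.9, 0.1, 160.7]
wrist_force: [-0.2, -0.6, 0.1]
width: 0.0941
finger_force: 0.0
```

Call:
carry_out(linear=[[0,0,0.4],[0,0,0.61],[0,0,0.61]], turn=[0,0,0])

```text
t: 6.2
ee_pos: [0.5742, 0.0643, 0.0309]
ee_rot: [-180.0, -0.2, 160.8]
wrist_force: [-0.3, 0.7, 0.5]
width: 0.0938
finger_force: 0.0
```

Call:
carry_out(linear=[[0,0,0],[0,0,0],[0,0,0],[0,0,0],[0,0,0],[0,0,0],[0,0,0],[0,0,0]], turn=[0,0,0,0,0,0,0,0], grip=-1)

```text
t: 7.0
ee_pos: [0.5756, 0.0638, 0.0325]
ee_rot: [180.0, 0.0, 160.8]
wrist_force: [0.4, 0.6, -0.2]
width: 0.0332
finger_force: 0.1
```

```bash
python3 -c "
from h import *
go((.4499,.1037,.0315))"
```

```text
at [0.5756 0.0638 0.0325] [180.    0.  160.8] w 0.0332 ff 0.1 t 7.0
(0.4499, 0.1037, 0.0315) -> [ 3.296 -0.093  0.024]
```

Call:
carry_out(linear=[[0,0,0],[0,0,0],[0,0,0]], turn=[0,0,0])

```text
t: 7.3
ee_pos: [0.5756, 0.0638, 0.0325]
ee_rot: [180.0, 0.0, 160.8]
wrist_force: [-0.4, 0.3, -0.8]
width: 0.0317
finger_force: 11.9
```

```bash
python3 - <<'E'
from h import *
a=eyes.grab_frame("top")["image"][130:210,340:440]; b=eyes.grab_frame("scene")["image"][150:250,320:440]
a=cv2.resize(a,(390,312),interpolation=3); b=cv2.resize(b,(390,312),interpolation=3)
cv2.imwrite("pics/g1.png",np.clip(np.hstack([a,b])[:,:,::-1]*1.6,0,255).astype(np.uint8))
E
```

```text
(no output)
```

View pics/g1.png

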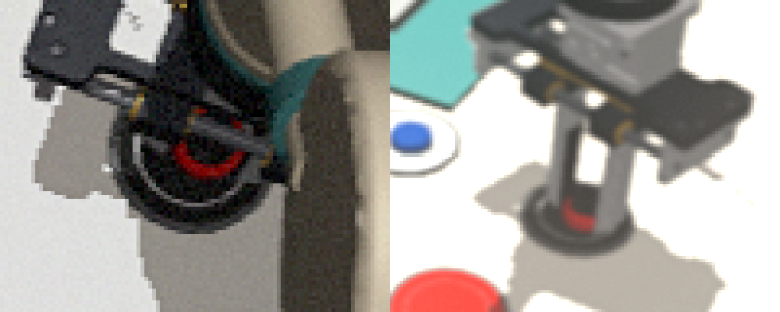

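The pot sits between the fingers, upright and roughly central, with its red rim at (205,160) in the crop. The 31.7 mm opening suggests a rounded wall. I'll lift it a little and check.

Call:
carry_out(linear=[[0,0,-0.1],[0,0,-0.3],[0,0,-0.5],[0,0,-0.5]], turn=[0,0,0,0])

```text
t: 7.8
ee_pos: [0.5768, 0.0637, 0.0541]
ee_rot: [179.9, 0.2, 160.8]
wrist_force: [-0.1, 0.4, -0.0]
width: 0.0316
finger_force: 11.9
```

```bash
python3 - <<'E'
from h import *
go((.4499,.1037,.0315))
a=eyes.grab_frame("top")["image"][130:210,340:440]; b=eyes.grab_frame("scene")["image"][150:250,320:440]
a=cv2.resize(a,(390,312),interpolation=3); b=cv2.resize(b,(390,312),interpolation=3)
cv2.imwrite("pics/g2.png",np.clip(np.hstack([a,b])[:,:,::-1]*1.6,0,255).astype(np.uint8))
E
```

```text
at [0.5768 0.0637 0.0541] [179.9   0.2 160.8] w 0.0316 ff 11.9 t 7.8
(0.4499, 0.1037, 0.0315) -> [ 3.325 -0.102  0.556]
```

View pics/g2.png

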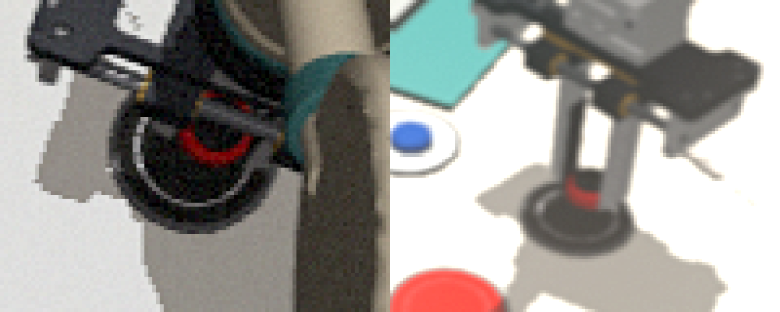

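The pot is lifted, held level and clear of the coaster. On to the red coaster.

Call:
carry_out(linear=[[0.4,0,-0.1],[1.0,0,-0.2],[1.7,-0.1,-0.2],[2.4,-0.1,-0.2],[3.0,-0.1,-0.1],[3.31,-0.1,0.1],[3.31,-0.1,0.3],[3.31,-0.1,0.4]], turn=[0,0,0,0,0,0,0,0])

```text
t: 8.7
ee_pos: [0.4486, 0.1037, 0.036]
ee_rot: [-180.0, -0.0, 160.8]
wrist_force: [-0.3, 0.3, 0.3]
width: 0.0319
finger_force: 11.9
```

Call:
carry_out(linear=[[0,0,0.05],[0,0,0.1],[0,0,0.1]], turn=[0,0,0])

```text
t: 9.0
ee_pos: [0.4501, 0.1034, 0.0324]
ee_rot: [180.0, 0.0, 160.7]
wrist_force: [-0.3, -0.3, -0.7]
width: 0.0315
finger_force: 11.9
```

Call:
carry_out(linear=[[0,0,0],[0,0,0],[0,0,0],[0,0,0],[0,0,-0.5],[0,0,-1.2],[0,0,-1.6],[0,0,-1.6]], turn=[0,0,0,0,0,0,0,0], grip=1)

```text
t: 9.8
ee_pos: [0.451, 0.1038, 0.0985]
ee_rot: [179.9, 0.3, 160.8]
wrist_force: [0.8, 0.3, 0.4]
width: 0.0918
finger_force: 0.0
```

```bash
python3 -c "
from h import *
go((.4465,.365,.095),(.4465,.365,.0315))"
```

```text
at [0.451  0.1038 0.0985] [179.9   0.3 160.8] w 0.0918 ff 0.0 t 9.8
(0.4465, 0.365, 0.095) -> [2.258 6.129 0.09 ]
(0.4465, 0.365, 0.0315) -> [2.266 6.125 1.677]
```

Call:
carry_out(linear=[[0.2,0.5,0],[0.5,1.3,0],[0.8,2.2,0],[1.15,3.1,0],[1.5,4.0,0],[1.8,4.9,0],[2.1,5.7,0],[2.28,6.13,0]], turn=[0,0,0,0,0,0,0,0])

```text
t: 10.6
ee_pos: [0.4433, 0.3673, 0.0952]
ee_rot: [-180.0, -0.1, 160.9]
wrist_force: [-0.1, -0.5, -0.1]
width: 0.0937
finger_force: 0.0
```

Call:
carry_out(linear=[[0,0,0],[0,0,0.4],[0,0,0.9],[0,0,1.3],[0,0,1.59],[0,0,1.59]], turn=[0,0,0,0,0,0])

```text
t: 11.2
ee_pos: [0.4428, 0.363, 0.0312]
ee_rot: [-179.8, -0.1, 160.7]
wrist_force: [0.4, 0.0, 0.1]
width: 0.0943
finger_force: 0.0
```

Call:
carry_out(linear=[[0,0,0],[0,0,0],[0,0,0],[0,0,0],[0,0,0],[0,0,0],[0,0,0],[0,0,0]], turn=[0,0,0,0,0,0,0,0], grip=-1, newtons=8)

```text
t: 12.0
ee_pos: [0.4439, 0.3652, 0.0329]
ee_rot: [180.0, 0.0, 160.8]
wrist_force: [0.6, 0.7, 0.1]
width: 0.0333
finger_force: 0.1
```

```bash
python3 -c "
from h import *
go((.4465,.365,.0315),(.5756,.0683,.0315))
f=eyes.grab_frame('top')
m,h=masks(f)
for k in ('red','dark'):
  for e,a in blobs(m[k],(335,200,400,270),20): print(k,e)
a=f['image'][190:280,180:420]
cv2.imwrite('pics/g3.png',np.clip(cv2.resize(a,None,fx=3.2,fy=3.2,interpolation=3)[:,:,::-1]*1.6,0,255).astype(np.uint8))"
```

```text
at [0.4439 0.3652 0.0329] [180.    0.  160.8] w 0.0333 ff 0.1 t 12.0
(0.4465, 0.365, 0.0315) -> [-0.062  0.016  0.035]
(0.5756, 0.0683, 0.0315) -> [-5.553 -5.924  0.034]
red ((369.29931640625, 236.70338439941406), (39.582096099853516, 40.421295166015625), 128.60986328125)
dark ((371.0931701660156, 234.8712921142578), (12.63794994354248, 13.97324275970459), 6.290827751159668)
```

View pics/g3.png

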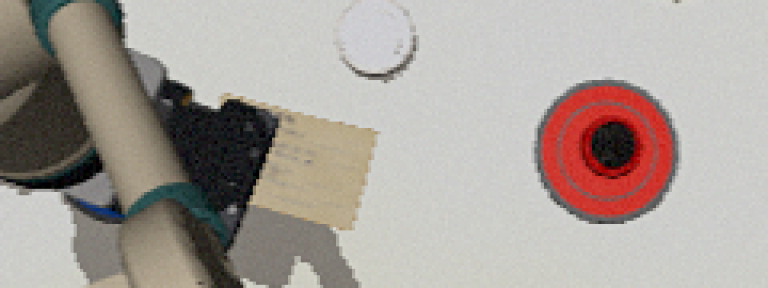

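The red pot stands near the centre of the red coaster, with its lid at (371,235) against the coaster centre at (369,237). The tin is upright at (297,202). I'll finish closing on the loupe.

Call:
carry_out(linear=[[0,0,0],[0,0,0],[0,0,0],[0,0,-0.2],[0,0,-0.5],[0,0,-0.8],[0,0,-0.8]], turn=[0,0,0,0,0,0,0])

```text
t: 12.75
ee_pos: [0.4455, 0.3661, 0.0675]
ee_rot: [179.8, 0.2, 160.8]
wrist_force: [0.3, -0.5, 0.4]
width: 0.0319
finger_force: 7.9
```

```bash
python3 - <<'E'
from h import *
go((.5756,.0683,.0315))
f=eyes.grab_frame("top"); print(pix(f,np.array([.4499,.1037,.02])))
b=eyes.grab_frame("scene")["image"][130:250,180:340]
cv2.imwrite("pics/g4.png",np.clip(cv2.resize(b,None,fx=3.2,fy=3.2,interpolation=3)[:,:,::-1]*1.4,0,255).astype(np.uint8))
E
```

```text
at [0.4455 0.3661 0.0675] [179.8   0.2 160.8] w 0.0319 ff 7.9 t 12.8
(0.5756, 0.0683, 0.0315) -> [-5.523 -5.962  0.894]
(np.float64(370.28910770371965), np.float64(236.01786689742391))
```

View pics/g4.png

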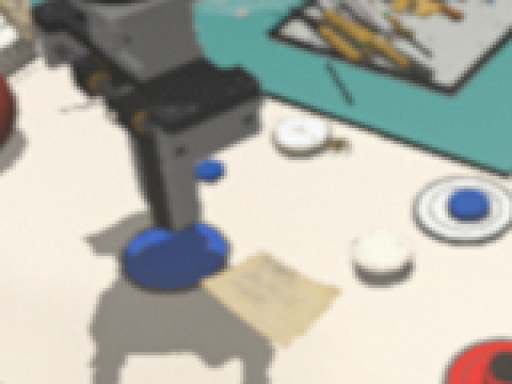

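The loupe is held clear of the empty blue coaster at about (175,255) in the crop. I'll carry it to the black coaster, passing well above the tin.

Call:
carry_out(linear=[[-0.3,-0.3,-0.3],[-0.8,-0.9,-0.4],[-1.4,-1.5,-0.4],[-2.1,-2.2,-0.4],[-2.8,-3.0,-0.4],[-3.5,-3.8,-0.4],[-4.2,-4.5,-0.4],[-4.8,-5.2,-0.4]], turn=[0,0,0,0,0,0,0,0])

```text
t: 13.65
ee_pos: [0.5575, 0.1025, 0.0814]
ee_rot: [-180.0, 0.0, 160.7]
wrist_force: [-0.0, 0.5, 1.1]
width: 0.0319
finger_force: 7.9
```

Call:
carry_out(linear=[[-0.5,-0.5,0],[-0.73,-0.75,0.2],[-0.73,-0.75,0.6],[-0.73,-0.75,0.9],[-0.73,-0.75,1.1],[-0.73,-0.75,1.2],[-0.73,-0.75,1.2]], turn=[0,0,0,0,0,0,0])

```text
t: 14.35
ee_pos: [0.5738, 0.0681, 0.0326]
ee_rot: [-180.0, -0.0, 160.8]
wrist_force: [0.1, -0.6, -0.6]
width: 0.0322
finger_force: 7.9
```

Call:
carry_out(linear=[[0,0,0],[0,0,0],[0,0,0],[0,0,0],[0,0,-0.5],[0,0,-1.2],[0,0,-1.7],[0,0,-1.7]], turn=[0,0,0,0,0,0,0,0], grip=1, newtons=12)

```text
t: 15.15
ee_pos: [0.5766, 0.0676, 0.1037]
ee_rot: [179.9, 0.3, 160.8]
wrist_force: [0.6, 0.1, -0.4]
width: 0.0918
finger_force: 0.0
```

```bash
python3 -c "
from h import *
go((.5912,.2076,.095),(.5912,.2076,.0315))"
```

```text
at [0.5766 0.0676 0.1037] [179.9   0.3 160.8] w 0.0918 ff 0.0 t 15.2
(0.5912, 0.2076, 0.095) -> [0.81  3.425 0.22 ]
(0.5912, 0.2076, 0.0315) -> [0.819 3.421 1.808]
```

Call:
carry_out(linear=[[0.1,0.4,0],[0.3,1.2,0],[0.5,2.0,0],[0.7,2.8,0],[0.8,3.3,0],[0.82,3.42,0.2],[0.82,3.42,0.6],[0.82,3.42,1.0]], turn=[0,0,0,0,0,0,0,0])

```text
t: 15.95
ee_pos: [0.5874, 0.2076, 0.0587]
ee_rot: [-179.9, -0.1, 160.8]
wrist_force: [1.1, 0.1, -0.8]
width: 0.0938
finger_force: 0.0
```

Call:
carry_out(linear=[[0,0,0.4],[0,0,0.6],[0,0,0.7],[0,0,0.7]], turn=[0,0,0,0])

```text
t: 16.35
ee_pos: [0.5879, 0.2072, 0.032]
ee_rot: [-179.9, -0.1, 160.7]
wrist_force: [0.4, 1.3, 0.3]
width: 0.0941
finger_force: 0.0
```

Call:
carry_out(linear=[[0,0,0],[0,0,0],[0,0,0],[0,0,0],[0,0,0],[0,0,0],[0,0,0],[0,0,0]], turn=[0,0,0,0,0,0,0,0], grip=-1)

```text
t: 17.15
ee_pos: [0.5885, 0.2076, 0.0329]
ee_rot: [180.0, 0.0, 160.8]
wrist_force: [0.1, 0.1, -0.2]
width: 0.0333
finger_force: 0.1
```

Call:
carry_out(linear=[[0,0,0],[0,0,0],[0,0,0],[0,0,-0.2],[0,0,-0.5],[0,0,-0.8],[0,0,-0.8]], turn=[0,0,0,0,0,0,0])

```text
t: 17.85
ee_pos: [0.5902, 0.208, 0.0677]
ee_rot: [179.8, 0.2, 160.8]
wrist_force: [1.1, 0.7, -0.6]
width: 0.0315
finger_force: 12.0
```

```bash
python3 - <<'E'
from h import *
go((.4436,.3689,.0315))
b=eyes.grab_frame("scene")["image"][130:250,280:440]
cv2.imwrite("pics/g5.png",np.clip(cv2.resize(b,None,fx=3.2,fy=3.2,interpolation=3)[:,:,::-1]*1.4,0,255).astype(np.uint8))
E
```

```text
at [0.5902 0.208  0.0677] [179.8   0.2 160.8] w 0.0315 ff 12.0 t 17.9
(0.4436, 0.3689, 0.0315) -> [4.791 2.588 0.891]
```

View pics/g5.png

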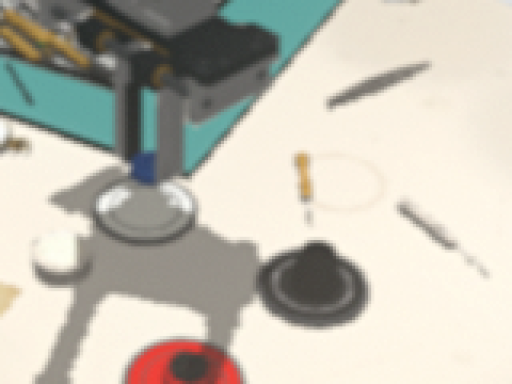

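The blue pot is lifted level off the white coaster at (147,165) in the crop. The loupe stands upright near the middle of the black coaster at (318,275). Next is the blue coaster.

Call:
carry_out(linear=[[0.4,0.2,-0.2],[1.0,0.5,-0.2],[1.7,0.9,-0.2],[2.5,1.35,-0.2],[3.3,1.8,-0.2],[4.1,2.2,-0.2],[4.6,2.5,-0.1],[4.77,2.6,0.2]], turn=[0,0,0,0,0,0,0,0])

```text
t: 18.7
ee_pos: [0.4404, 0.371, 0.0576]
ee_rot: [179.9, 0.0, 160.9]
wrist_force: [0.3, 0.3, -0.2]
width: 0.0315
finger_force: 12.0
```

Call:
carry_out(linear=[[0,0,0.2],[0,0,0.4],[0,0,0.55],[0,0,0.6],[0,0,0.6]], turn=[0,0,0,0,0])

```text
t: 19.2
ee_pos: [0.4429, 0.3675, 0.0328]
ee_rot: [-179.9, -0.0, 160.7]
wrist_force: [-1.9, -2.1, 1.7]
width: 0.0316
finger_force: 12.0
```

Call:
carry_out(linear=[[0,0,0],[0,0,0],[0,0,0],[0,0,0],[0,0,-0.5],[0,0,-1.2],[0,0,-1.7],[0,0,-1.7]], turn=[0,0,0,0,0,0,0,0], grip=1)

```text
t: 20.0
ee_pos: [0.4444, 0.3699, 0.1037]
ee_rot: [179.7, 0.2, 160.8]
wrist_force: [-0.7, -0.0, -0.3]
width: 0.092
finger_force: 0.0
```

```bash
python3 - <<'E'
from h import *
f=eyes.grab_frame("top"); m,h=masks(f)
bg=~((h[...,2]>85)&(h[...,1]<60))
b=blobs(((h[...,2]>90)&(h[...,1]<60)),(270,180,330,225))
a=f['image'][185:220,278:318]
k=cv2.cvtColor(a,cv2.COLOR_RGB2GRAY); print(pix(f,np.array([.51,.235,.016])))
for n,bx in (("loupe",(355,135,425,200)),("tin",(275,180,320,225))): print(n,[(np.round(e[0],1),np.round(e[1],1)) for e,_ in blobs(m["dark"],bx,20)])
go((.51,.235,.095),(.51,.235,.028))
E
```

```text
(np.float64(295.49230749234346), np.float64(200.38044699171283))
loupe [(array([389., 168.]), array([39.2, 41. ]))]
tin []
at [0.4434 0.3692 0.1019] [1.799e+02 1.000e-01 1.608e+02] w 0.0934 ff 0.0 t 20.1
(0.51, 0.235, 0.095) -> [-2.677 -2.618  0.172]
(0.51, 0.235, 0.028) -> [-2.674 -2.623  1.847]
```

Call:
carry_out(linear=[[-0.4,-0.4,0],[-1.0,-1.0,0],[-1.7,-1.7,0],[-2.3,-2.25,0],[-2.67,-2.62,0],[-2.67,-2.62,0.3],[-2.67,-2.62,0.8],[-2.67,-2.62,1.2]], turn=[0,0,0,0,0,0,0,0])

```text
t: 20.85
ee_pos: [0.5072, 0.2346, 0.0504]
ee_rot: [-179.9, -0.2, 160.7]
wrist_force: [-0.7, 0.1, 0.2]
width: 0.094
finger_force: 0.0
```

Call:
carry_out(linear=[[0,0,0.3],[0,0,0.5],[0,0,0.59],[0,0,0.59]], turn=[0,0,0,0])

```text
t: 21.25
ee_pos: [0.5085, 0.2347, 0.0287]
ee_rot: [-180.0, -0.0, 160.8]
wrist_force: [0.4, -0.2, 1.0]
width: 0.094
finger_force: 0.0
```

Call:
carry_out(linear=[[0,0,0],[0,0,0],[0,0,0],[0,0,0],[0,0,0],[0,0,0],[0,0,0],[0,0,0]], turn=[0,0,0,0,0,0,0,0], grip=-1)

```text
t: 22.05
ee_pos: [0.5089, 0.2344, 0.0294]
ee_rot: [180.0, 0.0, 160.8]
wrist_force: [-0.7, -0.4, 1.5]
width: 0.0431
finger_force: 12.0
```

Call:
carry_out(linear=[[0,0,0],[0,0,0],[0,0,-0.2],[0,0,-0.5],[0,0,-0.9],[0,0,-0.9]], turn=[0,0,0,0,0,0])

```text
t: 22.65
ee_pos: [0.5108, 0.2351, 0.068]
ee_rot: [179.8, 0.3, 160.8]
wrist_force: [-0.8, -0.4, -0.6]
width: 0.043
finger_force: 12.0
```

```bash
python3 -c "
from h import *
go((.5923,.2112,.0315))"
```

```text
at [0.5108 0.2351 0.068 ] [179.8   0.3 160.8] w 0.043 ff 12.0 t 22.6
(0.5923, 0.2112, 0.0315) -> [-2.116  0.103  0.923]
```

Call:
carry_out(linear=[[-0.4,0,0],[-1.0,0.05,0],[-1.7,0.1,0],[-2.15,0.13,0],[-2.15,0.13,0.3],[-2.15,0.13,0.6],[-2.15,0.13,0.8],[-2.15,0.13,0.8]], turn=[0,0,0,0,0,0,0,0])

```text
t: 23.45
ee_pos: [0.5897, 0.2109, 0.0315]
ee_rot: [-179.9, -0.2, 160.8]
wrist_force: [-0.2, 0.1, -0.7]
width: 0.043
finger_force: 12.0
```

Call:
carry_out(linear=[[0,0,0],[0,0,0],[0,0,0],[0,0,0],[0,0,0],[0,0,-0.6],[0,0,-1.4],[0,0,-2.2]], turn=[0,0,0,0,0,0,0,0], grip=1)

```text
t: 24.25
ee_pos: [0.5914, 0.2109, 0.1219]
ee_rot: [-180.0, -0.1, 160.8]
wrist_force: [0.5, 0.4, 0.6]
width: 0.0936
finger_force: 0.0
```

Call:
carry_out(linear=[[0.5,0.5,-0.3],[1.2,1.2,-0.6],[2.0,2.0,-0.9],[2.8,2.8,-1.2],[3.6,3.6,-1.2],[4.4,4.4,-1.2],[5.2,5.2,-1.2],[6.0,6.0,-1.2]], turn=[0,0,0,0,0,0,0,0])

```text
t: 25.05
ee_pos: [0.4433, 0.5182, 0.1695]
ee_rot: [180.0, 0.0, 160.8]
wrist_force: [0.1, -0.7, -0.7]
width: 0.0944
finger_force: 0.0
```

Call:
carry_out(linear=[[0.5,0.2,0],[1.2,0.4,0],[2.0,0.6,0],[2.8,0.8,0],[3.0,1.0,0],[3.0,1.0,0],[3.0,1.0,0],[3.0,1.0,0]], turn=[0,0,0,0,0,0,0,0])

```text
t: 25.85
ee_pos: [0.3456, 0.5931, 0.1692]
ee_rot: [-180.0, 0.0, 160.7]
wrist_force: [-0.3, 0.2, 0.1]
width: 0.0943
finger_force: 0.0
```

```bash
python3 - <<'E'
from h import *
go()
f=eyes.grab_frame("top")
for n,c,z in [("tin",(.5923,.2112),.02),("red",(.4499,.1037),.024),("blue",(.4436,.3689),.015),("loupe",(.5756,.0683),.035)]: print(n,np.round(pix(f,np.array([*c,z])),1))
c=cv2.resize(f["image"][125:275,180:420],None,fx=3.3,fy=3.3,interpolation=cv2.INTER_CUBIC)
cv2.imwrite("pics/end1.png",np.clip(c[:,:,::-1]*1.6,0,255).astype(np.uint8))
E
```

```text
at [0.3456 0.5931 0.1692] [-180.     0.   160.7] w 0.0943 ff 0.0 t 25.9
tin [310.3 154.7]
red [370.5 235.8]
blue [216.9 236.3]
loupe [391.9 163.8]
```

View pics/end1.png

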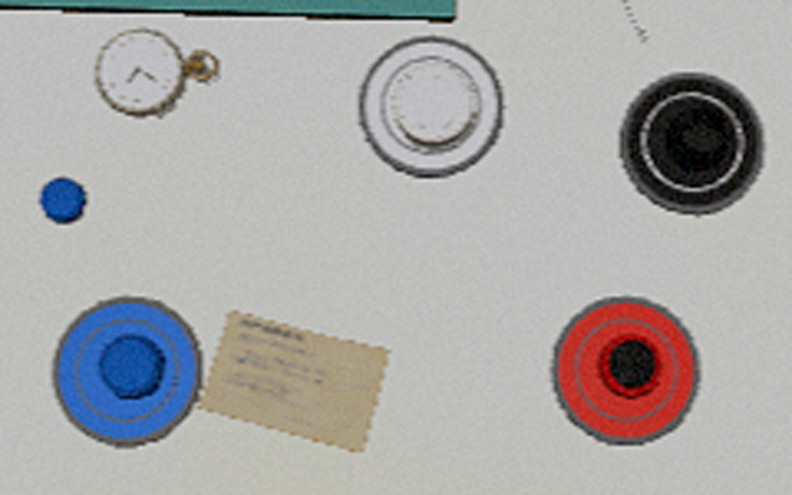

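All four things stand upright inside the centring rings, with the tin at (432,103), the loupe at (697,140), the blue pot at (132,366) and the red pot at (631,364). They are offset by about 4 mm at most. The watch hasn't moved, and the eraser was never approached. I'm handing in.

```bash
python3 -c "
from plant import ctrl
print(ctrl.close_job())"
```

```text
the job is handed in; nothing more can be done
None
```

The job is handed in: in the last top view all four things stood upright on the coasters of their own colour, within about 4 mm of centre, and the pocket watch and eraser were left alone; no verdict came back.

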